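Line up the traverser deck with the red locomotive's road

ROBOT

A 6-joint arm with a two-finger parallel gripper is mounted at the origin on the work surface. World frame = base frame: x ahead of the robot, y to its left, z up, the work surface at z = 0. Lengths are in m, angles in degrees, forces in N, time in s.
With the tool pointing down it reaches from about 0.375 to 0.9 m from the base axis. Payload 3.1 kg.
Tool frame: the origin (TCP) lies on the centre line of the jaws, within the pads' length; the fingertips stand 25 mm ahead of it and the grasp point (between the pads) lies 6 mm ahead of it; z points along the fingers, y is the line along which they close (so a half turn about z gives the same grasp; the last joint's range is limited). The gripper opens to 87 mm and grips with 3 to 60 N. Pads are 19 mm wide; open, the fingers measure 117 mm over their backs; the gripper's body (75 mm by 190 mm) begins 51 mm behind the grasp point.
Start: joints at [64.945, 30.224, 82.088, -0, 67.689, -10.227], TCP at [0.16, 0.604, 0.248] pointing down, gripper open.
Joint ranges: [-176.69, 176.69], [-43.24, 126.21], [12.49, 139.97], [-82, 262], [0, 151.66], [-163.58, 163.58]. Speed limits (degrees/s): [159.86, 159.86, 180, 180, 180, 180].

INTERFACE

Orientations are given as a 3x3 rotation matrix whose columns are the frame's x, y, z axes.
In Python, from rig import bot, cams, models gives the robot as it stands. The module is installed in compiled form; this text tells all that it offers.
- The arm moves only by the shell command python3 -m handwheel 'ROWS' [OPENING]. ROWS is JSON, a list of rows, each a list of 6 numbers: the shift along the world's x, y, z each as a share of 1 m, from -1 to 1, then the turn, a rotation vector about the world's x, y, z each as a share of 2 rad, from -1 to 1. In form: [[dx, dy, dz, wx, wy, wz], ...]. A call has exactly 8 rows; each row is the pose to reach, as a shift and turn from the pose commanded when the call began; what a row does not reach only later rows make up. A row lasts 1/12 s, in which the tool goes at most 41.7 mm and 7.16 degrees, less where a joint would pass 70% of its speed; a pose out of reach is approached as far as the arm can. A call with a number of a shift or a turn outside -1 to 1 is refused whole. A call with a gripper value outside its range is refused whole. OPENING is the opening, from -1 (shut) to 1 (fully open), so that 0 is half open, set as the call begins (- or left out, the last holds). The fingers move at their own pace and stop on an object; the grip force is fixed at half the most. Time passes only in rows, so rows that repeat a pose let the fingers close, or fill a call up. It gives the time, the measured TCP pose, the force, the opening and the grip force at its end, in the units of the state.
- bot.read_state(): the state, without advancing time (a new reading comes with each control period).
- cams.capture(name): name is "scene" or "side" or "wrist"; returns (picture, depth): 384x512x3 uint8, blue, green, red; 384x512 float32, m along the optical axis (not along the pixel's ray), 0 where there is no reading.
- cams.calibration(name): a dict with "mtx" (3x3 intrinsics, pixels), "R" (3x3) and "t" (3): a world point X has camera coordinates R X + t; the wrist camera has in their place "tool_from_camera" (4x4, takes a point from camera to tool coordinates, whose origin is the TCP and whose axes are the flange's). Camera axes: x right, y down, z forward; pixel columns grow to the right and rows downward; lengths in m; the calibration is good to about 2 mm. A picture is of the moment at which its call begins: read the wrist's pose just before it. calibration takes no time and is no camera call.
- bot.hand_in(): hands the job in; it is judged then, once.
Trained networks look in the newest picture that a camera, given by its name, has taken for a name from the list of things; names that differ only in an ending like _2 or _b are one class to them, and where a whole thing is asked for, a point or a joint stands for the part that bears it (a point fixed in the world has none). Each returns a list of dicts, best first, with "conf" (0 to 1); they miss things now and then, are a little off and sometimes report something else, mostly with a low value. They report only what shows in the picture. A call takes as long as a camera call. They do not tell look-alikes from the thing itself.
- models.spot_in(query, camera): "position" ([column, row] in pixels, amid what is visible of it).
- models.tip_of(query, camera): "position" ([column, row] in pixels: a listed point, or the origin of a listed thing).
The state is a dict: "time_s": time; "joint_positions": joint angles; "qvel": joint speeds; "tau": joint torques, N m; "position": TCP position; "tcp_rot": TCP orientation; "force": force on the tool from outside, world axes, zero at the start; "moment": the same for the moment, N m; "opening": opening from 0.0 (shut) to 1.0 (fully open); "grasp_force": force on a finger pad.
Only numpy, scipy, OpenCV 4.12 (cv2) and the standard library are available. Lean on these libraries where they do the work, as an engineer would, in place of code of your own. Each camera call takes 0.05 s, during which the arm holds its last target. There are 200 camera calls.

TASK

Push the traverser's wooden deck sideways along its rail, with the fingertips against its side, until it clicks into the notch that lines its track up with the road on which the red-nosed silver locomotive stands, and leave it seated there. Do not touch the deck's red-headed spring pin, and leave the trains and everything else on the layout where they stand.

Things in the scene. Friction and masses are not known exactly. Their poses are not given: they have to be found in the camera images.
- traverser: Fixed base of the traverser (a sliding deck serving three parallel tracks, called roads). Origin on the table surface under the middle of the deck's well; +x along the tracks, away from the robot, +y to the left along the deck's travel, z up; turned up to 0.2 rad about z. Grey well floor: top at z = 6 mm, x -125 to 91, y -230 to 230 mm, open above at both sides of the deck.
- index_bar (a point): Middle of the top of the brass index bar, in the traverser frame at x = -95, y = 0, z = 26 mm. The bar is 18 mm wide (x) and 300 mm long (y), with V-notches at y = -60, 0 and 60 mm. In the well there are also two steel guide rods along y at x = -50 and 50 mm, tops at z = 14 mm, with black end stops 24 mm high at y = +-143 to +-157 mm.
- roads (a point): Near end of the middle road at rail height, in the traverser frame at x = 84, y = 0, z = 43 mm. The road bed is a block x 84 to 284, y -230 to 230, top at z = 40 mm; its three roads lie along x with centre lines at y = -60, 0 and 60 mm. One vehicle stands on each.
- deck (a joint): The deck's travel along the traverser's +y, 0 to 0.17 m: its centre line is at y = value - 0.085 in that frame. Notches in line with the roads at 0.025, 0.085 and 0.145; it starts between the first two. Sliding takes 2 to 3 N, leaving a notch about 10 N. Within about 5 mm of a notch the spring pin pulls the deck in by itself: the push dips to nothing, then rises steeply if pushed on.
- deck_track (a point): Middle of the deck's track at rail height, z = 43 mm; axes as the traverser's. The deck is a pale wooden block 110 mm wide (y) and 160 mm long (x -80 to 80), z 10 to 40 mm, too wide to grasp: push on either side face. An 8 mm thick apron of the same width reaches over the index bar (x -112 to -80, z 32 to 40 mm).
- deck_left (a point): Centre of the deck's left (+y) side face, at half of its height, z = 25 mm; axes as the traverser's. The face is 160 mm long (x) and 30 mm high.
- deck_right (a point): Centre of the deck's right (-y) side face, at half of its height, z = 25 mm; axes as the traverser's. The face is 160 mm long (x) and 30 mm high.
- pin (a joint): Height of the sprung detent pin on the deck's apron, in m: 0 or a little below when its roller has dropped fully into a notch, about 0.0037 when it rides on top of the index bar. A spring of about 7 N pushes it down.
- pin_top (a point): Top of the pin's small red head, 10 mm across, standing 7 to 12 mm above the deck at x = -95 mm on the deck's centre line. It is not to be touched.
- red_loco: The silver diesel locomotive with a red nose and red roof stripe, loose on one of the three roads (which one varies), about 170 mm long (x, nose to -x), 35 wide, 46 high. Origin at the centre of its underside, on the rail tops; x along the track. It weighs 0.35 kg.
- yellow_boxcar: Yellow boxcar, loose, standing on another road: 160 x 36 x 48 mm, origin at the centre of its underside.
- green_tanker: Green tank wagon, loose, standing on the remaining road: 160 x 33 x 51 mm, origin at the centre of its underside.
- brown_hopper: Brown hopper wagon with coal, loose on the table to the left: 160 x 34 x 36 mm, origin under its centre.
- model_car: Blue model car, loose on the table to the left: 62 x 27 x 25 mm, origin under its centre.
- screwdriver: Screwdriver 150 mm long, loose on the table to the right; origin under its middle.
- glue: Small glue bottle with an orange cap, 38 mm across, 85 mm high, loose on the table to the right; origin under its centre.
- paint_jar: Small paint jar with a blue cap, 36 mm across, 42 mm high, loose on the table to the right; origin under its centre.
Not all that is in view belongs to the job. There is more than one size of the red_loco; the one meant has the size given above.

How it is judged:
By the outcome, as a careful person would: the job done as asked, in the order asked, and still so for the second after the job is handed in, with the robot touching nothing.
It also fails if it takes over 42 s, if anything falls off the work surface, if the arm or the gripper's body presses on something with over 40 N, if the wrist force passes 120 N, or if a joint passes its speed limit or range.

## Working session

There is one attempt and no reset: what is moved stays moved. The work goes in short steps, Python scripts to look and compute and a shell command to move; the robot and the scene stay as the last step left them, time stands still between calls to the robot, and variables do not carry over. Pictures are saved under pics/ and viewed, at most 10 in all, crops included, and the job is handed in when it is done.

```bash
mkdir -p pics; cat > h.py <<'E'
import numpy as np,cv2
from rig import bot,cams,models
def pix2w(cam,uv,depth=None,z=None):
    c=cams.calibration(cam);K=np.array(c["mtx"]);R=np.array(c["R"]);t=np.array(c["t"]).ravel()
    d=np.linalg.inv(K)@np.array([uv[0],uv[1],1.])
    o=-R.T@t;r=R.T@d
    s=depth if depth is not None else (z-o[2])/r[2]
    return o+s*r
E
python3 - <<'E'
from h import *
s=bot.read_state();print(s)
ims=[]
zs=dict(index_bar=.026,roads=.043,deck_track=.043,deck_left=.025,deck_right=.025,pin_top=.05,red_loco=.043,yellow_boxcar=.043,green_tanker=.043)
for c in("scene","side"):
    p,d=cams.capture(c);cv2.imwrite(f"pics/{c}0.png",p)
    for q,z in zs.items():
        for r in models.tip_of(q,c)[:3]:
            print(c,q,round(r["conf"],2),np.round(r["position"]),np.round(pix2w(c,r["position"],z=z),3))
print(bot.read_state()["time_s"])
E
```

```text
{'time_s': 0.0, 'joint_positions': array([ 6.49454319e+01,  3.02786308e+01,  8.21554979e+01, -2.71180455e-04,
        6.76878082e+01, -1.02270364e+01]), 'qvel': array([ 0.05614053, -0.01031529, -0.16720485, -0.00471728, -0.05455137,
        0.1091213 ]), 'tau': array([-1.32309215e-03, -4.40044749e+01, -1.76591331e+01,  6.29846100e-02,
        5.83865948e-02, -1.59044484e-04]), 'position': array([0.15962777, 0.60358366, 0.24658009]), 'tcp_rot': array([[-9.66700824e-01,  2.55907623e-01, -8.97286316e-04],
       [ 2.55908923e-01,  9.66698970e-01, -1.92980141e-03],
       [ 3.73554865e-04, -2.09516419e-03, -9.99997735e-01]]), 'force': array([-0.32691294, -0.65544144, -0.30028986]), 'moment': array([ 0.01873427, -0.00918104,  0.03279783]), 'grasp_force': 0.0, 'opening': 1.0024601638976522}
scene index_bar 0.58 [234. 202.] [ 0.43  -0.042  0.026]
scene index_bar 0.22 [146. 294.] [ 0.485 -0.429  0.026]
scene roads 0.63 [280. 219.] [ 0.588 -0.007  0.043]
scene deck_track 0.89 [256. 215.] [ 0.525 -0.042  0.043]
scene deck_left 0.68 [264. 204.] [0.502 0.016 0.025]
scene deck_left 0.19 [147. 299
[... 419 characters left out ...]
scene green_tanker 0.56 [301. 252.] [ 0.706 -0.056  0.043]
side index_bar 0.73 [240. 216.] [ 0.425 -0.048  0.026]
side roads 0.75 [291. 197.] [0.599 0.    0.043]
side deck_track 0.96 [270. 208.] [ 0.522 -0.041  0.043]
side deck_left 0.61 [265. 199.] [0.514 0.018 0.025]
side deck_right 0.61 [274. 225.] [ 0.525 -0.096  0.025]
side pin_top 0.38 [293. 200.] [ 0.601 -0.025  0.05 ]
side pin_top 0.26 [311. 182.] [0.675 0.051 0.05 ]
side red_loco 0.91 [170. 165.] [0.205 0.218 0.043]
side red_loco 0.76 [318. 182.] [0.703 0.055 0.043]
side red_loco 0.21 [269. 212.] [ 0.517 -0.057  0.043]
side yellow_boxcar 0.6 [329. 205.] [ 0.712 -0.055  0.043]
side green_tanker 0.7 [320. 191.] [0.697 0.011 0.043]
1.0
```

```bash
python3 - <<'E'
import cv2
a=cv2.imread("pics/scene0.png")[80:330,80:420];b=cv2.imread("pics/side0.png")[80:330,100:440]
cv2.imwrite("pics/both.png",cv2.resize(cv2.vconcat([a]),None,fx=2.3,fy=2.3,interpolation=2))
cv2.imwrite("pics/both2.png",cv2.resize(b,None,fx=2.3,fy=2.3,interpolation=2))
E
```

```text
(no output)
```

View pics/both.png

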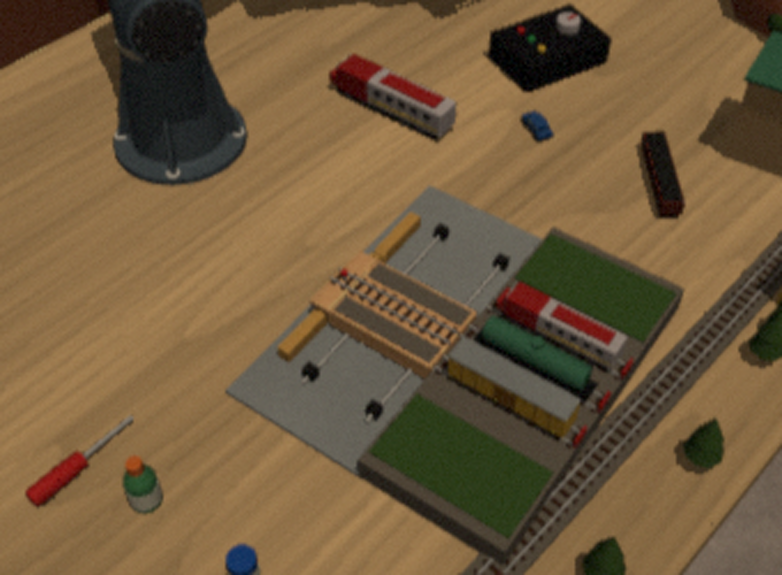

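View pics/both2.png

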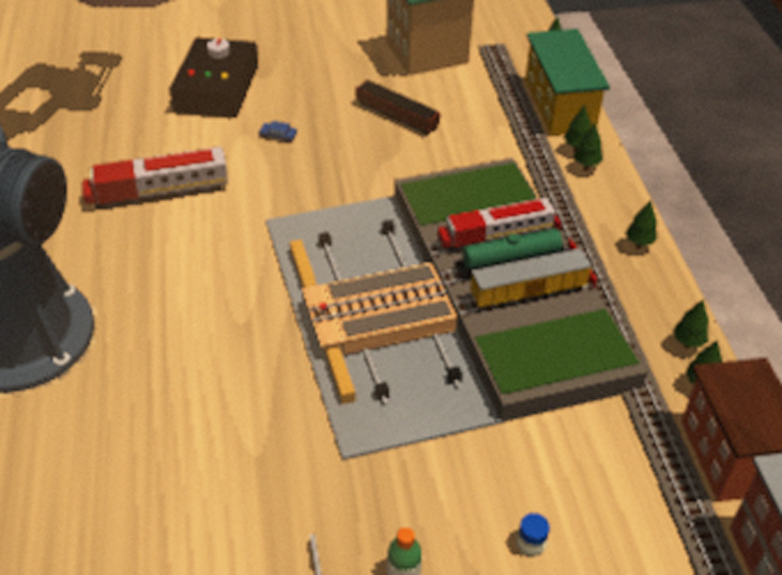

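The red-nosed loco on the layout stands on the left road (+y, scene crop (560,320)); the larger look-alike stands off on the table. The deck has to go +y, so I'll push on its right face. The well corners and pin head are visible, so I'll take the base pose from them.

```bash
python3 - <<'E'
from h import *
f=lambda c,u,v,z:pix2w(c,(u/2.3+(80 if c=="scene" else 100),v/2.3+80),z=z)[:2]
obs=[("scene",430,187,.006,-125,230),("scene",230,393,.006,-125,-230),("side",268,218,.006,-125,230),("side",345,457,.006,-125,-230),
("scene",681,290,.04,284,230),("side",515,162,.04,284,230),("scene",552,231,.04,84,230),("side",397,181,.04,84,230),("scene",361,464,.04,84,-230),("side",500,404,.04,84,-230)]
W=np.array([f(*o[:4]) for o in obs]);L=np.array([o[4:] for o in obs])/1000
wc,lc=W.mean(0),L.mean(0);A=(W-wc)[:,0]+1j*(W-wc)[:,1];B=(L-lc)[:,0]+1j*(L-lc)[:,1]
k=(A*B.conj()).sum()/(abs(B)**2).sum();yaw=np.angle(k)
R=np.array([[np.cos(yaw),-np.sin(yaw)],[np.sin(yaw),np.cos(yaw)]]);o=wc-R@lc
print("yaw",yaw,"scale",abs(k),"o",o);print(np.round((R@L.T).T+o-W,4))
loc=lambda w:R.T@(w-o)
for c,u,v in(("scene",343,273),("side",321,309)):print("pin",np.round(loc(f(c,u,v,.05)),4))
for n,w in dict(track=(.5235,-.0415),red=(.70,.058),l=(.508,.017),r=(.5225,-.102),dl=(.696,.061)).items():print(n,np.round(loc(np.array(w)),4))
np.savez("t.npz",R=R,o=o,yaw=yaw)
for x,y in((0,-.125),(0,-.075),(0,-.01)):print(x,y,np.round(R@[x,y]+o,4))
print(bot.read_state()["position"])
E
```

```text
yaw 0.13082053644171215 scale 0.9831827565554553 o [ 0.52004776 -0.03157402]
[[-0.0024 -0.0012]
 [-0.0071 -0.0065]
 [ 0.0003 -0.0031]
 [-0.0005 -0.0026]
 [ 0.005   0.001 ]
 [ 0.0063  0.0119]
 [-0.0024  0.004 ]
 [ 0.0014  0.0049]
 [-0.007  -0.0041]
 [ 0.0065 -0.0044]]
pin [-0.0988 -0.012 ]
pin [-0.1008 -0.0164]
track [ 0.0021 -0.0103]
red [0.1901 0.0653]
l [-0.0056  0.0497]
r [-0.0068 -0.0701]
dl [0.1865 0.0688]
0 -0.125 [ 0.5364 -0.1555]
0 -0.075 [ 0.5298 -0.1059]
0 -0.01 [ 0.5214 -0.0415]
[0.15989594 0.60418785 0.24757037]
```

The traverser's yaw is about 0.13 rad with its origin at (0.520, -0.032). The deck is at y ≈ -13 mm and has to go to +60. I'll turn the tool 22°, shut the jaws, and move above the well on the right side.

```bash
python3 -m handwheel '[[0.015,-0.03,0,0.0,0,0.05],[0.035,-0.07,0,0,0,0.1],[0.053,-0.105,0,0,0,0.15],[0.07,-0.14,0,0,0,0.195],[0.088,-0.175,0,0,0,0.195],[0.105,-0.21,0,0,0,0.195],[0.123,-0.245,0,0,0,0.195],[0.14,-0.28,0,0,0,0.195]]' -1
python3 -m handwheel '[[0.018,-0.035,0,0,0,0],[0.035,-0.07,0,0,0,0],[0.053,-0.105,0,0,0,0],[0.07,-0.14,0,0,0,0],[0.088,-0.175,0,0,0,0],[0.105,-0.21,0,0,0,0],[0.123,-0.245,0,0,0,0],[0.14,-0.28,0,0,0,0]]'
python3 -m handwheel '[[0.018,-0.035,0,0,0,0],[0.035,-0.07,0,0,0,0],[0.053,-0.105,0,0,0,0],[0.07,-0.14,0,0,0,0],[0.088,-0.175,0,0,0,0],[0.097,-0.199,0,0,0,0],[0.097,-0.199,0,0,0,0],[0.097,-0.199,0,0,0,0]]'
python3 - <<'E'
from h import *
s=bot.read_state();T=np.load("t.npz");print(s["tcp_rot"],s["joint_positions"],s["opening"],s["force"])
p,d=cams.capture("wrist");cv2.imwrite("pics/w1.png",p)
c=cams.calibration("wrist");M=np.array(c["tool_from_camera"]);K=np.array(c["mtx"])
for q,z in dict(deck_track=.043,deck_right=.025,pin_top=.05,roads=.043,index_bar=.026).items():
    for r in models.tip_of(q,"wrist")[:2]:
        dr=s["tcp_rot"]@M[:3,:3]@np.linalg.inv(K)@[*r["position"],1];o=s["tcp_rot"]@M[:3,3]+s["position"]
        w=o+dr*(z-o[2])/dr[2]
        print(q,r["conf"],np.round(r["position"]),np.round(w,4),np.round(T["R"].T@(w[:2]-T["o"]),4))
E
```

```text
time_s: 1.67
position: [0.3006, 0.3227, 0.2479]
tcp_rot: [[-0.991, -0.131, 0.001], [-0.131, 0.991, 0.001], [-0.001, 0.0, -1.0]]
force: [1.2, 0.8, -0.1]
opening: 0.478
grasp_force: 0.0
time_s: 2.33
position: [0.4408, 0.0422, 0.2479]
tcp_rot: [[-0.991, -0.13, 0.001], [-0.13, 0.991, -0.0], [-0.001, -0.0, -1.0]]
force: [0.6, 0.5, -0.0]
opening: 0.01
grasp_force: 0.0
time_s: 3.0
position: [0.5372, -0.1563, 0.2473]
tcp_rot: [[-0.992, -0.128, -0.0], [-0.128, 0.992, 0.0], [-0.0, 0.0, -1.0]]
force: [-1.0, -0.0, -0.5]
opening: 0.004
grasp_force: 0.0
[[-9.91749789e-01 -1.28188748e-01 -2.75376187e-05]
 [-1.28188751e-01  9.91749751e-01  2.75171594e-04]
 [-7.96347576e-06  2.76431383e-04 -9.99999962e-01]] [-2.76694966e+01  2.51897357e+01  9.16264983e+01  1.48236333e-02
  6.31924855e+01 -1.25041123e+02] 0.0039258420310533835 [-1.04279939 -0.04625137 -0.46210884]
deck_track 0.88 [351. 170.] [ 0.5172 -0.0481  0.043 ] [-0.005 -0.016]
deck_right 0.66 [306. 171.] [ 0.5279 -0.0983  0.025 ] [-0.0009 -0.0672]
deck_right 0.38 [393. 170.] [0.5125 0.0105 0.025 ] [-0.002   0.0427]
pin_top 0.51 [368.  89.] [ 0.4256 -0.0511  0.05  ] [-0.0962 -0.007 ]
roads 0.96 [362. 238.] [ 0.6007 -0.0159  0.043 ] [0.0821 0.005 ]
roads 0.34 [369.  87.] [ 0.4229 -0.048   0.043 ] [-0.0985 -0.0036]
index_bar 0.91 [369.  87.] [ 0.4207 -0.0423  0.026 ] [-0.0999  0.0023]
```

View pics/w1.png

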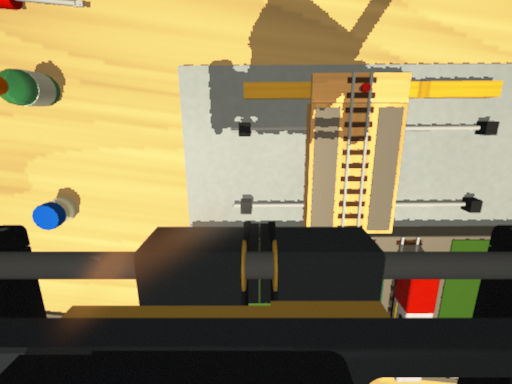

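The wrist view agrees with the estimate: deck face at y ≈ -67 mm and a clear well floor below the fingers. Descending now.

```bash
python3 -m handwheel '[[0,0,-0.03,0,0,0],[0,0,-0.06,0,0,0],[0,0,-0.09,0,0,0],[0,0,-0.12,0,0,0],[0,0,-0.15,0,0,0],[0,0,-0.18,0,0,0],[0,0,-0.195,0,0,0],[0,0,-0.201,0,0,0]]'
python3 -m handwheel '[[0,0,0,0,0,0],[-0.001,0.01,0,0,0,0],[-0.002,0.015,0,0,0,0],[-0.003,0.02,0,0,0,0],[-0.003,0.025,0,0,0,0],[-0.004,0.03,0,0,0,0],[-0.005,0.035,0,0,0,0],[-0.005,0.035,0,0,0,0]]'
```

```text
time_s: 3.97
position: [0.5353, -0.1532, 0.0441]
tcp_rot: [[-0.991, -0.132, -0.005], [-0.132, 0.991, 0.002], [0.004, 0.003, -1.0]]
force: [0.1, 0.2, 0.4]
opening: 0.004
grasp_force: 0.0
time_s: 4.63
position: [0.5314, -0.1186, 0.0468]
tcp_rot: [[-0.991, -0.132, -0.001], [-0.132, 0.991, 0.0], [0.001, 0.0, -1.0]]
force: [-0.1, 1.0, 0.6]
opening: 0.003
grasp_force: 0.0
```

```bash
python3 -m handwheel '[[0,0.003,0,0,0,0],[-0.001,0.006,0,0,0,0],[-0.001,0.009,0,0,0,0],[-0.002,0.012,0,0,0,0],[-0.002,0.014,0,0,0,0],[-0.002,0.016,0,0,0,0],[-0.002,0.018,0,0,0,0],[-0.003,0.02,0,0,0,0]]'
python3 -m handwheel '[[0,0.002,0,0,0,0],[0,0.004,0,0,0,0],[-0.001,0.006,0,0,0,0],[-0.001,0.008,0,0,0,0],[-0.001,0.01,0,0,0,0],[-0.002,0.012,0,0,0,0],[-0.002,0.014,0,0,0,0],[-0.002,0.016,0,0,0,0]]'
```

```text
time_s: 5.3
position: [0.5292, -0.1002, 0.0465]
tcp_rot: [[-0.991, -0.131, 0.001], [-0.131, 0.991, -0.001], [-0.001, -0.001, -1.0]]
force: [-0.6, -2.6, -0.6]
opening: 0.012
grasp_force: 1.5
time_s: 5.97
position: [0.5277, -0.0859, 0.0467]
tcp_rot: [[-0.991, -0.133, 0.002], [-0.133, 0.991, -0.004], [-0.001, -0.004, -1.0]]
force: [-2.5, -11.3, -1.9]
opening: 0.009
grasp_force: 5.4
```

```bash
python3 -m handwheel '[[0,0.001,0,0,0,0],[0,0.002,0,0,0,0],[0,0.003,0,0,0,0],[0,0.004,0,0,0,0],[-0.001,0.005,0,0,0,0],[-0.001,0.006,0,0,0,0],[-0.001,0.007,0,0,0,0],[-0.001,0.008,0,0,0,0]]'
python3 - <<'E'
from h import *
for c in("scene","side"):
    p,d=cams.capture(c);x=150 if c=="scene" else 180
    cv2.imwrite(f"pics/{c}1.png",cv2.resize(p[140:290,x:x+200],None,fx=4,fy=4,interpolation=2))
E
```

```text
time_s: 6.63
position: [0.5261, -0.0757, 0.0466]
tcp_rot: [[-0.991, -0.131, 0.0], [-0.131, 0.991, -0.0], [-0.0, -0.0, -1.0]]
force: [1.8, -3.3, 0.4]
opening: 0.007
grasp_force: 1.3
```

View pics/side1.png

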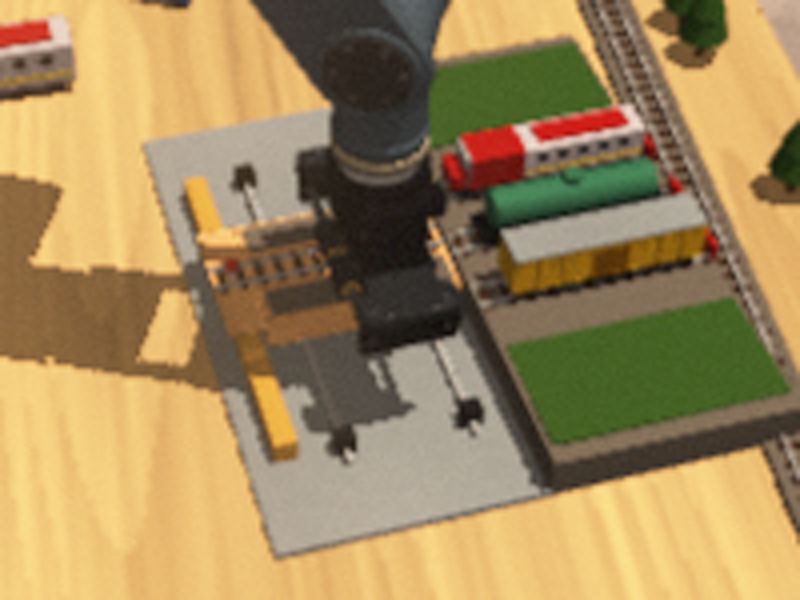

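The 11 N peak has dropped to 3 N, so the deck has left the middle notch and is sliding. Carrying on towards the left one.

```bash
python3 -m handwheel '[[0,0.002,0,0,0,0],[-0.001,0.004,0,0,0,0],[-0.001,0.006,0,0,0,0],[-0.001,0.008,0,0,0,0],[-0.001,0.01,0,0,0,0],[-0.002,0.012,0,0,0,0],[-0.002,0.014,0,0,0,0],[-0.002,0.016,0,0,0,0]]'
python3 -m handwheel '[[0,0.001,0,0,0,0],[0,0.002,0,0,0,0],[0,0.003,0,0,0,0],[-0.001,0.004,0,0,0,0],[-0.001,0.005,0,0,0,0],[-0.001,0.006,0,0,0,0],[-0.001,0.007,0,0,0,0],[-0.001,0.008,0,0,0,0]]'
python3 -m handwheel '[[0,0.001,0,0,0,0],[0,0.001,0,0,0,0],[0,0.002,0,0,0,0],[0,0.002,0,0,0,0],[-0.001,0.003,0,0,0,0],[-0.001,0.003,0,0,0,0],[-0.001,0.004,0,0,0,0],[-0.001,0.004,0,0,0,0]]'
python3 - <<'E'
from h import *
T=np.load("t.npz");s=bot.read_state();print(T["R"].T@(s["position"][:2]-T["o"]))
for c in("scene","side"):
    p,d=cams.capture(c)
    x=150 if c=="scene" else 180
    cv2.imwrite(f"pics/{c}2.png",cv2.resize(p[140:290,x:x+200],None,fx=4,fy=4,interpolation=2))
    for q,z in dict(deck_track=.043,pin_top=.05,deck_right=.025,deck_left=.025,roads=.043).items():
        for r in models.tip_of(q,c)[:2]:
            print(c,q,round(r["conf"],2),np.round(T["R"].T@(pix2w(c,r["position"],z=z)[:2]-T["o"]),4))
E
```

```text
time_s: 7.4
position: [0.5239, -0.0596, 0.0466]
tcp_rot: [[-0.991, -0.131, 0.0], [-0.131, 0.991, -0.0], [-0.0, -0.0, -1.0]]
force: [0.5, -1.5, 1.3]
opening: 0.004
grasp_force: 1.5
time_s: 8.07
position: [0.5228, -0.0518, 0.0466]
tcp_rot: [[-0.991, -0.131, -0.0], [-0.131, 0.991, -0.0], [0.0, 0.0, -1.0]]
force: [1.4, -2.8, 1.6]
opening: 0.007
grasp_force: 1.3
time_s: 8.73
position: [0.5221, -0.0478, 0.0465]
tcp_rot: [[-0.991, -0.131, 0.0], [-0.131, 0.991, -0.0], [-0.0, -0.0, -1.0]]
force: [1.6, -2.4, 0.4]
opening: 0.001
grasp_force: 1.0
[-8.14395758e-05 -1.63085807e-02]
scene deck_track 0.91 [-0.0059  0.0553]
scene deck_track 0.75 [-0.0756 -0.4004]
scene deck_right 0.73 [-0.0075 -0.0105]
scene deck_left 0.94 [-0.0221  0.1075]
scene roads 0.92 [0.0711 0.0141]
side deck_track 0.8 [-0.0064  0.0443]
side deck_right 0.69 [-0.0032 -0.022 ]
side deck_right 0.46 [-0.1036  0.0091]
side deck_left 0.74 [0.0085 0.1106]
side roads 0.78 [0.0889 0.0167]
```

View pics/side2.png

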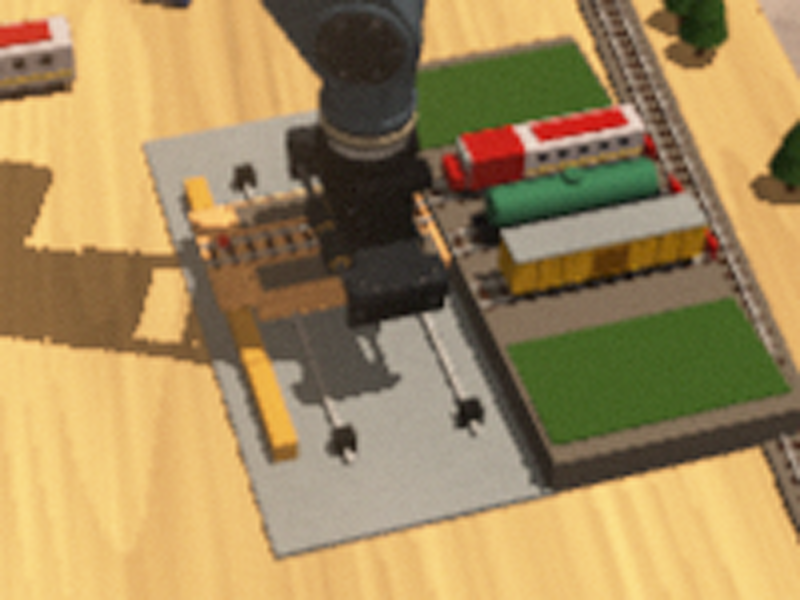

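The deck is around +45 to +55 mm (pin at crop (224,241)), not yet in the notch. I'll go in small steps and watch for the force dip.

```bash
for i in 1; do python3 -m handwheel '[[0,0.001,0,0,0,0],[0,0.001,0,0,0,0],[0,0.002,0,0,0,0],[0,0.002,0,0,0,0],[0,0.003,0,0,0,0],[0,0.003,0,0,0,0],[0,0.003,0,0,0,0],[0,0.003,0,0,0,0]]'|grep -E "time|pos|force"; done
python3 -m handwheel '[[0,0.001,0,0,0,0],[0,0.001,0,0,0,0],[0,0.002,0,0,0,0],[-0.001,0.002,0,0,0,0],[-0.001,0.003,0,0,0,0],[-0.001,0.003,0,0,0,0],[-0.001,0.003,0,0,0,0],[-0.001,0.003,0,0,0,0]]'|grep -E "time|pos|force"
```

```text
time_s: 10.0
position: [0.5214, -0.0446, 0.0465]
force: [0.8, -1.6, 0.4]
grasp_force: 0.8
time_s: 10.67
position: [0.521, -0.0417, 0.0465]
force: [0.2, -1.5, -0.1]
grasp_force: 0.7
```

```bash
python3 -m handwheel '[[0,0.001,0,0,0,0],[0,0.001,0,0,0,0],[0,0.002,0,0,0,0],[0,0.002,0,0,0,0],[0,0.002,0,0,0,0],[0,0.002,0,0,0,0],[0,0.002,0,0,0,0],[0,0.002,0,0,0,0]]'|grep -E "time|pos|force"
python3 -m handwheel '[[0,0.001,0,0,0,0],[0,0.001,0,0,0,0],[0,0.002,0,0,0,0],[0,0.002,0,0,0,0],[0,0.002,0,0,0,0],[0,0.002,0,0,0,0],[0,0.002,0,0,0,0],[0,0.002,0,0,0,0]]'|grep -E "time|pos|force"
```

```text
time_s: 11.33
position: [0.5208, -0.0397, 0.0465]
force: [-1.0, -2.0, -1.1]
grasp_force: 0.7
time_s: 12.0
position: [0.5211, -0.0376, 0.0466]
force: [-1.1, -0.0, -0.8]
grasp_force: 0.1
```

The force has dipped to zero, so the deck was pulled in. I'll back off, rise, and check.

```bash
python3 -m handwheel '[[0,-0.003,0,0,0,0],[0.001,-0.008,0,0,0,0],[0.002,-0.018,0,0,0,0],[0.004,-0.03,0,0,0,0],[0.005,-0.04,0,0,0,0],[0.005,-0.04,0.02,0,0,0],[0.005,-0.04,0.05,0,0,0],[0.005,-0.04,0.08,0,0,0]]'|grep -E "time|pos|force"
python3 -m handwheel '[[0,-0.03,0.02,0,0,0],[0,-0.06,0.04,0,0,0],[0,-0.09,0.06,0,0,0],[0,-0.11,0.08,0,0,0],[0,-0.13,0.1,0,0,0],[0,-0.14,0.11,0,0,0],[0,-0.14,0.12,0,0,0],[0,-0.14,0.12,0,0,0]]'|grep -E "time|pos|force"
python3 - <<'E'
from h import *
T=np.load("t.npz")
for c in("scene","side"):
    p,d=cams.capture(c)
    x=180
    cv2.imwrite(f"pics/{c}3.png",cv2.resize(p[140:290,x:x+200],None,fx=4,fy=4,interpolation=2))
    for q,z in dict(deck_track=.043,pin_top=.05,deck_right=.025,deck_left=.025,roads=.043,red_loco=.043).items():
        for r in models.tip_of(q,c)[:2]:
            print(c,q,round(r["conf"],2),np.round(T["R"].T@(pix2w(c,r["position"],z=z)[:2]-T["o"]),4))
E
```

```text
time_s: 12.67
position: [0.5253, -0.0792, 0.1266]
force: [0.8, 0.2, -0.1]
grasp_force: 0.0
time_s: 13.33
position: [0.5264, -0.2195, 0.2485]
force: [0.6, 0.6, -0.5]
grasp_force: 0.0
scene deck_track 0.55 [-0.0045  0.0593]
scene deck_right 0.87 [-0.0175  0.0051]
scene deck_right 0.28 [-0.0828 -0.3906]
scene deck_left 0.95 [-0.0153  0.1209]
scene deck_left 0.26 [0.1491 0.4198]
scene roads 0.6 [0.0786 0.0102]
scene red_loco 0.86 [0.1746 0.0801]
scene red_loco 0.67 [-0.257   0.3083]
side deck_track 0.98 [0.0033 0.0527]
side pin_top 0.56 [-0.1969 -0.428 ]
side deck_right 0.71 [-0.0086 -0.0055]
side deck_left 0.85 [-0.0038  0.1171]
side deck_left 0.48 [-0.0139 -0.0118]
side roads 0.84 [0.0833 0.0135]
side red_loco 0.96 [-0.2868  0.3014]
side red_loco 0.26 [-0.1992 -0.4174]
```

View pics/side3.png

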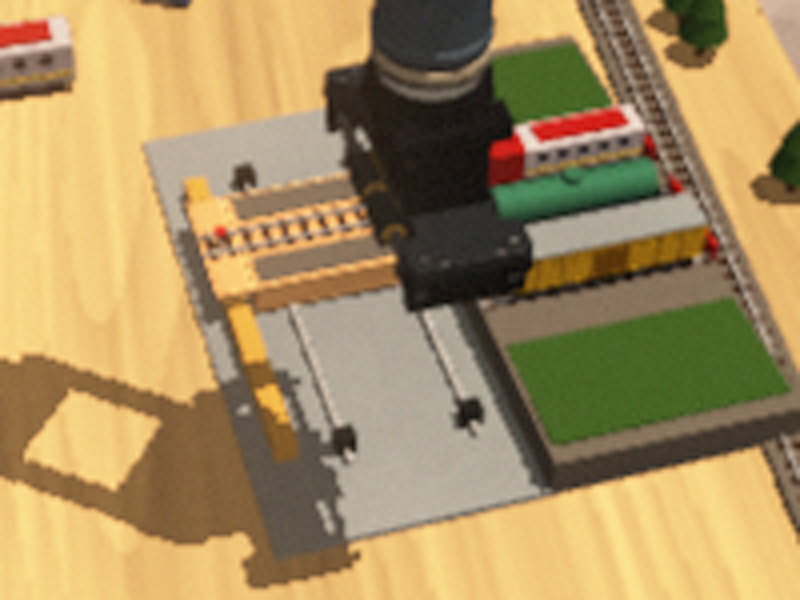

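View pics/scene3.png

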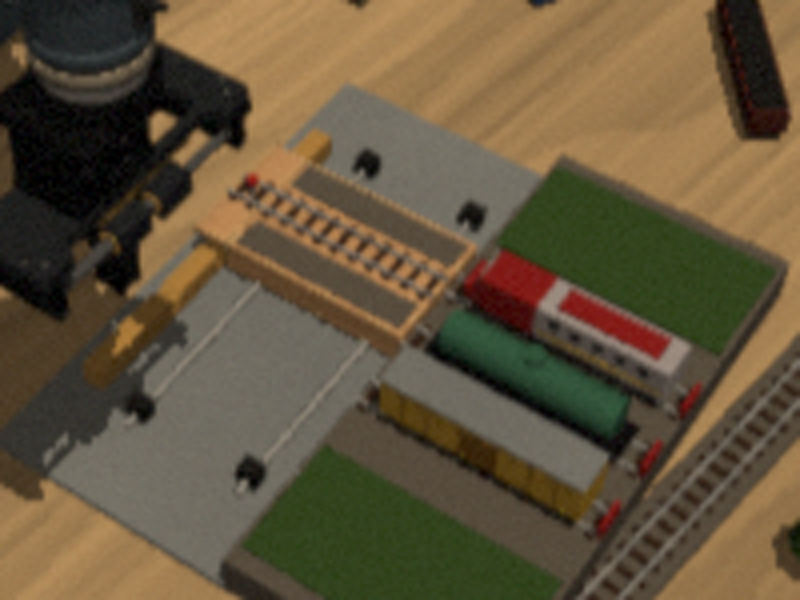

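The track appears in line with the red loco's road. To be sure it's seated, I'll go back and feel where the face is. If the deck was drawn in, contact should come several mm beyond where I let go.

```bash
python3 -m handwheel '[[0,0.03,0,0,0,0],[0,0.06,0,0,0,0],[0,0.09,-0.03,0,0,0],[0,0.11,-0.06,0,0,0],[0,0.13,-0.09,0,0,0],[0,0.14,-0.11,0,0,0],[0,0.14,-0.12,0,0,0],[0,0.14,-0.12,0,0,0]]'|grep -E "time|pos|force"
python3 -m handwheel '[[0,0,-0.03,0,0,0],[0,0,-0.06,0,0,0],[0,0,-0.08,0,0,0],[0,0,-0.08,0,0,0],[-0.002,0.015,-0.08,0,0,0],[-0.003,0.025,-0.08,0,0,0],[-0.004,0.034,-0.08,0,0,0],[-0.005,0.038,-0.08,0,0,0]]'|grep -E "time|pos|force"
python3 -m handwheel '[[0,0,0,0,0,0],[0,0.001,0,0,0,0],[0,0.001,0,0,0,0],[0,0.002,0,0,0,0],[0,0.003,0,0,0,0],[0,0.003,0,0,0,0],[0,0.003,0,0,0,0],[0,0.003,0,0,0,0]]'|grep -E "time|pos|force"
```

```text
time_s: 14.7
position: [0.5248, -0.0772, 0.1246]
force: [0.7, 0.3, 0.2]
grasp_force: 0.0
time_s: 15.37
position: [0.5217, -0.0392, 0.048]
force: [-0.4, 0.2, -0.1]
grasp_force: 0.0
time_s: 16.03
position: [0.5212, -0.0372, 0.0466]
force: [-0.2, -1.7, 1.2]
grasp_force: 0.8
```

Contact came at the same place, so the deck may not be in yet. Continuing gently.

```bash
python3 -m handwheel '[[0,0.001,0,0,0,0],[0,0.001,0,0,0,0],[0,0.002,0,0,0,0],[0,0.002,0,0,0,0],[0,0.002,0,0,0,0],[0,0.002,0,0,0,0],[0,0.002,0,0,0,0],[0,0.002,0,0,0,0]]'|grep -E "time|pos|force"
python3 -m handwheel '[[0,0.001,0,0,0,0],[0,0.001,0,0,0,0],[0,0.001,0,0,0,0],[0,0.001,0,0,0,0],[0,0.001,0,0,0,0],[0,0.001,0,0,0,0],[0,0.001,0,0,0,0],[0,0.001,0,0,0,0]]'|grep -E "time|pos|force"
```

```text
time_s: 16.7
position: [0.5208, -0.0347, 0.0465]
force: [0.1, -1.0, -0.1]
grasp_force: 0.0
time_s: 17.37
position: [0.5209, -0.0339, 0.0465]
force: [-0.1, 0.2, 0.1]
grasp_force: 0.0
```

Now there's no contact at all. I'll advance in 1 mm steps to find where the face is.

```bash
R='[[0,0.001,0,0,0,0],[0,0.001,0,0,0,0]]'
python3 -m handwheel '[[0,0.001,0,0,0,0],[0,0.001,0,0,0,0],[0,0.001,0,0,0,0],[0,0.001,0,0,0,0],[0,0.001,0,0,0,0],[0,0.001,0,0,0,0],[0,0.001,0,0,0,0],[0,0.001,0,0,0,0]]'|grep -E "pos|force"
python3 -m handwheel '[[0,0.001,0,0,0,0],[0,0.001,0,0,0,0],[0,0.001,0,0,0,0],[0,0.001,0,0,0,0],[0,0.001,0,0,0,0],[0,0.001,0,0,0,0],[0,0.001,0,0,0,0],[0,0.001,0,0,0,0]]'|grep -E "pos|force"
python3 -m handwheel '[[0,0.001,0,0,0,0],[0,0.001,0,0,0,0],[0,0.001,0,0,0,0],[0,0.001,0,0,0,0],[0,0.001,0,0,0,0],[0,0.001,0,0,0,0],[0,0.001,0,0,0,0],[0,0.001,0,0,0,0]]'|grep -E "time|pos|force"
```

```text
position: [0.5209, -0.0328, 0.0465]
force: [0.2, -0.7, 0.5]
grasp_force: 0.0
position: [0.5209, -0.0318, 0.0465]
force: [-0.5, 0.7, 0.2]
grasp_force: 0.0
time_s: 19.37
position: [0.5209, -0.0308, 0.0466]
force: [0.2, -0.6, 0.5]
grasp_force: 0.0
```

```bash
python3 -m handwheel '[[0,0.001,0,0,0,0],[0,0.001,0,0,0,0],[0,0.001,0,0,0,0],[0,0.001,0,0,0,0],[0,0.001,0,0,0,0],[0,0.001,0,0,0,0],[0,0.001,0,0,0,0],[0,0.001,0,0,0,0]]'|grep -E "time|pos|force"
```

```text
time_s: 20.03
position: [0.5209, -0.0298, 0.0465]
force: [-0.7, -0.4, 0.8]
grasp_force: 0.0
```

The deck ran more than 5 mm ahead of the fingers, so it has clicked in. Retreating for a last look.

```bash
python3 -m handwheel '[[0,-0.005,0,0,0,0],[0.001,-0.015,0,0,0,0],[0.003,-0.027,0,0,0,0],[0.005,-0.04,0,0,0,0],[0.006,-0.05,0,0,0,0],[0.006,-0.05,0.02,0,0,0],[0.006,-0.05,0.05,0,0,0],[0.006,-0.05,0.08,0,0,0]]'|grep -E "time|pos|force"
python3 -m handwheel '[[0,-0.03,0.02,0,0,0],[0,-0.06,0.04,0,0,0],[0,-0.09,0.06,0,0,0],[0,-0.11,0.08,0,0,0],[0,-0.13,0.1,0,0,0],[0,-0.14,0.11,0,0,0],[0,-0.14,0.12,0,0,0],[0,-0.14,0.12,0,0,0]]'|grep -E "time|pos|force"
python3 - <<'E'
from h import *
p,d=cams.capture("scene");cv2.imwrite("pics/scene4.png",cv2.resize(p[150:270,190:350],None,fx=5,fy=5,interpolation=2))
E
```

```text
time_s: 20.7
position: [0.5262, -0.0813, 0.1266]
force: [0.4, -0.9, -0.3]
grasp_force: 0.0
time_s: 21.37
position: [0.5274, -0.2216, 0.2485]
force: [1.7, 0.3, 0.1]
grasp_force: 0.0
```

View pics/scene4.png

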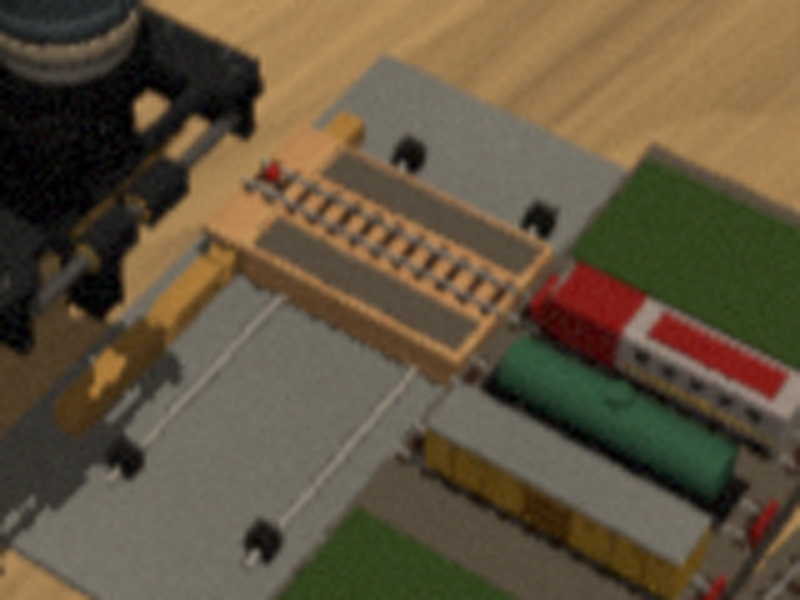

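The deck's track (ending at crop (505,300)) now meets the red loco's road, and the trains stand where they were. Handing in.

```bash
python3 -c "
from rig import bot
print(bot.hand_in())"
```

```text
the job is handed in; nothing more can be done
None
```

The deck clicked into the left-hand notch, its track in line with the red-nosed locomotive's road; the arm stayed clear of the pin and the trains, and I handed the job in at about 21 s.

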